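# Set a bench attenuator by feel: three clicks from the end stop

## Task

Set the step attenuator on the bench with a fingertip. Slide its lever all the way back to the end stop, at the end of the box that has the two terminals, and then push it the other way through three clicks, leaving it resting in the third click; it must never be pushed past the third. Only push the lever, gently, without pinching it, and leave the small things around the box where they stand.

Things in the scene. Friction and masses are not known exactly. Their poses are not given: they have to be found in the camera images.
- attenuator: Flat grey box with an aluminium top panel, fixed to the bench: 84 mm (x) by 180 mm (y), panel 46 mm above the bench. Origin: centre of the underside, z up. The lever slides in a 92 mm slot along y in the middle of the panel. Two small terminals stick out 20 mm from the +y end face, one round socket from the -y end. The panel is otherwise flat, without a scale.
- lever_head (a point): Centre of the lever's black head, an upright block with rounded edges: 28 mm across the slot (box x), 12 mm along it (box y), from 5 to 39 mm above the panel; this point is 22 mm above the panel (68 mm above the bench), on the slot's line. Axes as the box's. At the end stop it stands 35 mm to the +y side of the box's centre.
- lever (a joint): Lever travel, m: 0 at the end stop by the terminals, growing towards the box's -y, far stop 0.070. Spring clicks every 14 mm: 0 = end stop, 0.014 first, 0.028 second, 0.042 third click, and on. Between clicks it resists with up to 5 N plus 0.3 N friction, and past half-way snaps into the next click by itself, away from the pushing finger. It starts in the first, second or third click.
- vial: Bystander, to be left alone: screw-capped glass vial, 25 mm across, 50 mm high, standing; origin at the centre of its underside.
- weight: Bystander, to be left alone: brass balance weight, 25 mm across, 26 mm high; origin at the centre of its underside.
- timer: Bystander, to be left alone: white bench timer, 58 x 62 x 20 mm, lying flat; origin at the centre of its underside.
- stopper: Bystander, to be left alone: orange rubber stopper, 30 mm across, 22 mm high; origin at the centre of its underside.

How it is judged:
On the way, in this order (a step that is already met when the one before it is completed fails the run):
1. the lever is back against the end stop by the terminals (value of joint lever below 0.003 m), for 0.2 s.
2. the lever has been pushed into the third click (value of joint lever between 0.038 and 0.046 m), for 0.2 s.
At the end, for the whole second after the job is handed in: The lever rests in the third click from the end stop (within 4 mm) and is still, and the vial, weight, timer and stopper are within 15 mm of where they stood (all of step 2 and velocity of joint lever between -0.005 and 0.005 m/s and distance of each of vial, weight, timer, stopper from where it was at the start of the episode below 0.015 m); the robot touches nothing.
It fails at once if the lever is pushed past the third click (value of joint lever above 0.04942 m).
It fails at once if the lever is pinched or pushed with more than 28 N (contact force between the fingers and lever above 28 N).
It fails at once if a bystander is moved, tipped or lifted (distance of any of vial, weight, timer, stopper from where it was at the start of the episode above 0.015 m or angle between any of vial, weight, timer, stopper's own z axis and vertical above 0.4 rad).
It also fails if it takes over 64 s, if anything falls off the work surface, if the arm or the gripper's body presses on something with over 40 N, if the wrist force passes 120 N, or if a joint passes its speed limit or range.

## Robot

A 6-joint arm with a two-finger parallel gripper is mounted at the origin on a cart in front of the work surface, level with it; the furniture and walls round the work are solid. World frame = base frame: x ahead of the robot, y to its left, z up, the work surface at z = 0. Lengths are in m, angles in rad, forces in N, time in s.
With the tool pointing down it reaches from about 0.225 to 0.875 m from the base axis. Payload 3.4 kg.
Tool frame: the origin (TCP) lies at the very end of the fingers, on their centre line; the grasp point (between the pads) lies 19 mm behind it; z points along the fingers, y is the line along which they close (so a half turn about z gives the same grasp; the last joint's range is limited). The gripper opens to 85 mm and grips with 20 to 120 N. Pads are 22 mm wide; open, the fingers measure 114 mm over their backs; the gripper's body (76 mm by 85 mm) begins 54 mm behind the grasp point. The pads swing forward as they close: fully open they stand 13 mm farther back than shut.
Start: joints at [1.098, 0.276, 1.505, -0, 1.361, -0.121], TCP at [0.198, 0.54, 0.231] pointing down, gripper open.
Joint ranges: [-2.89, 2.89], [-0.75, 2.08], [0.22, 2.7], [-1.18, 4.32], [0.11, 2.71], [-2.7, 2.7]. Speed limits (rad/s): [2.57, 2.57, 3.14, 3.14, 3.14, 3.14].

## Interface

Orientations are given as a unit quaternion [w, x, y, z].
In Python, from rig import manip, get_image, camera_info gives the robot as it stands. The module is installed in compiled form; this text tells all that it offers.
- The arm moves only by the shell command python3 -m crank 'ROWS' [FORCE]. ROWS is a JSON object of lists of equal length, an entry for each row: "translation": the shift along the tool's x, y, z in mm, a list of three; "roll": the turn about the tool's z in rad; "fingers": the opening, from 0 (shut) to 1 (fully open). A call has 1 to 8 rows; each row shifts and turns the commanded pose from where the row before left it, along the tool's axes as they then stand; what a row does not reach is not made up. A row lasts 1/10 s, in which the tool goes at most 50 mm and 8.59 degrees, less where a joint would pass 70% of its speed; a pose out of reach is approached as far as the arm can. A call is refused whole if a number of a shift passes 50 or a number of a turn 0.15, either way. A call with a gripper value outside its range is refused whole. The fingers move at their own pace and stop on an object; FORCE is the grip in N (left out, the last holds). Time passes only in rows, so rows that do not move let the fingers close. It gives the time, the measured TCP pose, the force, the opening and the grip force at its end, in the units of the state.
- manip.get_state(): the state, without advancing time (a new reading comes with each control period).
- get_image(name): name is "scene" or "top"; returns the picture (480x640x3 uint8, blue, green, red); there is no depth.
- camera_info(name): a dict with "mtx" (3x3 intrinsics, pixels), "D" ([k1, k2, p1, p2, k3] as OpenCV has them; the pictures are not rectified), "rvec" (rotation vector, rad) and "tvec" (3), from world to camera coordinates, as OpenCV has them. Camera axes: x right, y down, z forward; pixel columns grow to the right and rows downward; lengths in m; the calibration is good to about 2 mm. A picture is of the moment at which its call begins. camera_info takes no time and is no camera call.
- manip.sign_off(): hands the job in; it is judged then, once.
The state is a dict: "clock": time; "qpos": joint angles; "qd": joint speeds; "effort": joint torques, N m; "position": TCP position; "ee_rot": TCP orientation; "contact_force": force on the tool from outside, world axes, zero at the start; "moment": the same for the moment, N m; "width": finger opening in m; "gripper_force": force on a finger pad.
Only numpy, scipy, OpenCV 4.12 (cv2) and the standard library are available. Lean on these libraries where they do the work, as an engineer would, in place of code of your own. Each camera call takes 0.05 s, during which the arm holds its last target. There are 200 camera calls.

## Working session

There is one attempt and no reset: what is moved stays moved. The work goes in short steps, Python scripts to look and compute and a shell command to move; the robot and the scene stay as the last step left them, time stands still between calls to the robot, and variables do not carry over. Pictures are saved under pics/ and viewed, at most 10 in all, crops included, and the job is handed in when it is done.

```bash
mkdir -p pics; python3 - <<'E'
from rig import manip,get_image,camera_info
import cv2
for n in("top","scene"):
    cv2.imwrite(f"pics/{n}0.png",get_image(n)); print(n,camera_info(n))
print(manip.get_state())
E
```

```text
top {'mtx': array([[544.32862616,   0.        , 313.10152596],
       [  0.        , 544.32862616, 240.6492315 ],
       [  0.        ,   0.        ,   1.        ]]), 'D': array([-0.05010991,  0.        ,  0.        ,  0.        ,  0.        ]), 'rvec': array([ 2.17105249, -2.12764954,  0.12741721]), 'tvec': array([-0.04018798,  0.47072018,  0.88031293])}
scene {'mtx': array([[599.82746447,   0.        , 322.44864366],
       [  0.        , 599.82746447, 241.2367365 ],
       [  0.        ,   0.        ,   1.        ]]), 'D': array([-0.01688606,  0.        ,  0.        ,  0.        ,  0.        ]), 'rvec': array([ 0.72239939, -2.36742822,  1.39093096]), 'tvec': array([0.36073767, 0.19006401, 0.89642242])}
{'clock': 0.1, 'qpos': array([ 1.09800565e+00,  2.76528097e-01,  1.50601640e+00,  1.16099288e-05,
        1.36071103e+00, -1.20994495e-01]), 'qd': array([ 0.00120575,  0.00019955, -0.00226436, -0.00202807, -0.00012658,
       -0.00114555]), 'effort': array([ 2.06370118e-03, -4.17696726e+01, -2.46405834e+01, -1.94347290e-04,
        5.81243687e-03, -7.02581332e-06]), 'position': array([0.19791451, 0.53935529, 0.23052437]), 'ee_rot': array([-2.48665651e-04,  1.74993578e-01,  9.84569224e-01, -7.93403258e-04]), 'contact_force': array([-0.15493253, -0.20659652,  0.10104575]), 'moment': array([-0.04988284,  0.04222078, -0.00850397]), 'gripper_force': 0.0, 'width': 0.08559783211486757}
```

View pics/top0.png

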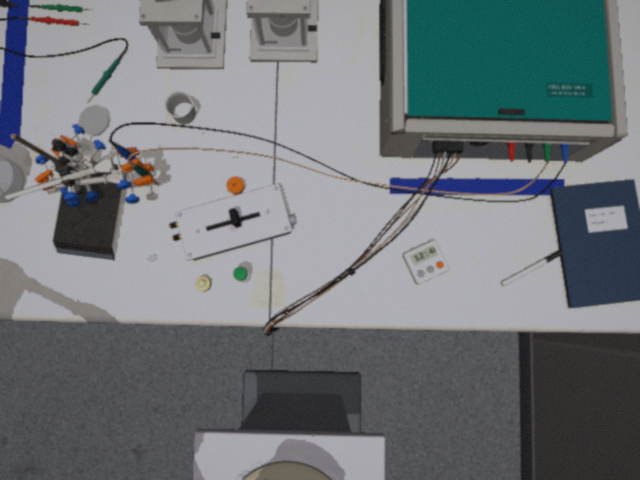

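View pics/scene0.png

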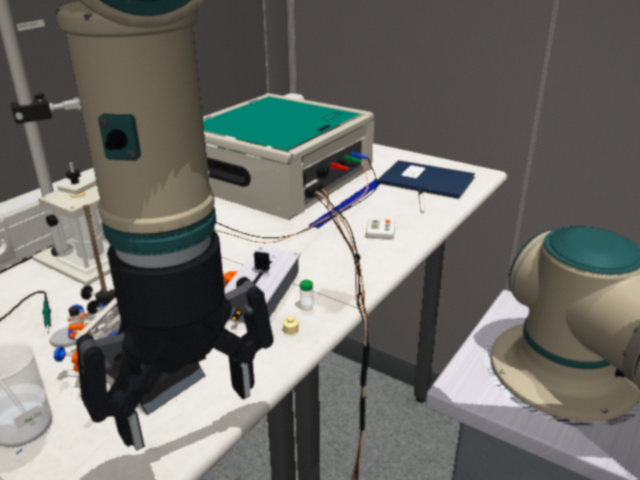

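The top view shows the attenuator at about (235,220), with the terminals at its left end (173,230) and the socket at its right (293,219). The lever head is near (236,216). The stopper is at (235,185), the weight at (203,283), the vial at (240,273) and the timer at (426,261). I'll enlarge the box.

```bash
python3 - <<'E'
import cv2
im=cv2.imread("pics/top0.png")
cv2.imwrite("pics/crop0.png",cv2.resize(im[165:305,160:310],None,fx=4,fy=4,interpolation=cv2.INTER_CUBIC))
E
cat > h.py <<'E'
import cv2,numpy as np
from rig import camera_info
def ray(n,uv,z):
    c=camera_info(n);R=cv2.Rodrigues(c["rvec"])[0];t=c["tvec"]
    p=cv2.undistortPoints(np.array(uv,float).reshape(-1,1,2),c["mtx"],c["D"])[:,0]
    d=np.c_[p,np.ones(len(p))]@R; C=-R.T@t
    return C+d*((z-C[2])/d[:,2])[:,None]
def proj(n,P):
    c=camera_info(n);return cv2.projectPoints(np.array(P,float),c["rvec"],c["tvec"],c["mtx"],c["D"])[0][:,0]
E
python3 -c "
from h import *
print(proj('top',[[.198,.54,.231],[0,0,0]]),proj('scene',[[.198,.54,.231]]))"
```

```text
[[-128.1967012   419.35925791]
 [ 288.61050667  527.51152655]] [[192.15948132 427.83607926]]
```

View pics/crop0.png

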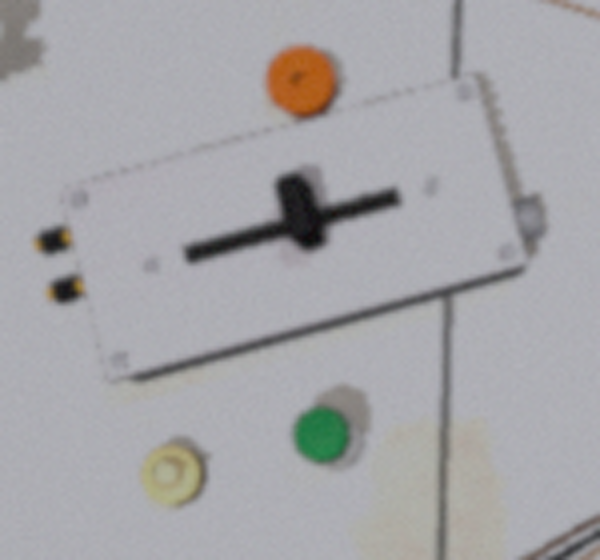

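In the crop, the panel corners are (66,190), (480,73), (524,267) and (108,382). The slot ends are (187,255) and (399,197), and the head is around (300,212). Next I'll convert these to world positions and check the sizes.

```bash
cat >> h.py <<'E'
def crop(P): return np.array(P)/4+[160,165]-0.375
E
python3 - <<'E'
from h import *
c=ray("top",crop([[66,190],[480,73],[524,267],[108,382]]),.046)
print(c.round(4)); print("len",[np.linalg.norm(c[i]-c[(i+1)%4]).round(4) for i in range(4)])
s=ray("top",crop([[187,255],[399,197]]),.046); print(s.round(4),np.linalg.norm(s[0]-s[1]))
O=c.mean(0)[:2]; print("O",O,"slot mid",s.mean(0))
v=(c[0]+c[3]-c[1]-c[2])[:2]; v/=np.linalg.norm(v); w=(s[0]-s[1])[:2];w/=np.linalg.norm(w)
print("yaw of +y", np.arctan2(v[1],v[0]),np.arctan2(w[1],w[0]))
Y=v; X=np.array([v[1],-v[0]]); print("X",X,"Y",Y)
# predicted head top outlines per click
for q in (.014,.028,.042):
    h=O+Y*(.035-q)
    P=[[*(h+X*a+Y*b),z] for z in(.051,.085) for a,b in((-.014,-.006),(.014,-.006),(.014,.006),(-.014,.006))]
    print(q,h,((proj("top",P)-[160,165]+.375)*4).round().tolist())
for n,p,z in(("stopper",[300,78],.022),("weight",[172,472],.026),("vial",[322,434],.05)):
    g=ray("top",crop([p]),z)[0]; d=g[:2]-O; print(n,g.round(3),"box",d@X,d@Y)
E
```

```text
[[0.5128 0.1981 0.046 ]
 [0.5655 0.027  0.046 ]
 [0.4841 0.0065 0.046 ]
 [0.433  0.1764 0.046 ]]
len [np.float64(0.179), np.float64(0.084), np.float64(0.1774), np.float64(0.0827)]
[[0.4864 0.1462 0.046 ]
 [0.5124 0.0591 0.046 ]] 0.090884274512189
O [0.49886612 0.10201811] slot mid [0.49940417 0.10262621 0.046     ]
yaw of +y 1.866167165233973 1.860505093177902
X [0.95669426 0.29109465] Y [-0.29109465  0.95669426]
0.014 [0.49275313 0.12210869] [[266.0, 267.0], [249.0, 203.0], [221.0, 211.0], [238.0, 275.0], [251.0, 255.0], [234.0, 188.0], [205.0, 196.0], [222.0, 263.0]]
0.028 [0.49682846 0.10871497] [[299.0, 258.0], [282.0, 194.0], [254.0, 202.0], [271.0, 266.0], [286.0, 245.0], [268.0, 178.0], [239.0, 187.0], [256.0, 254.0]]
0.042 [0.50090378 0.09532125] [[332.0, 249.0], [314.0, 185.0], [286.0, 192.0], [303.0, 257.0], [320.0, 236.0], [302.0, 169.0], [273.0, 177.0], [291.0, 244.0]]
stopper [0.568 0.106 0.022] box 0.06706581040172241 -0.016077572840874563
weight [0.398 0.153 0.026] box -0.08213126999412751 0.07778500715836294
vial [0.413 0.087 0.05 ] box -0.08634783105349254 0.010301366508629239
```

The sizes check out: 179 × 83.5 mm for the box and 91 mm for the slot. The lever starts in the third click, and box yaw (+y axis) is about 1.863 rad. I'll align tool x with box +y, so tool y is box +x, and push with shut fingers.

```bash
python3 -m crank '{"translation":[[0,0,0],[0,0,0],[0,0,0],[0,0,0],[0,0,0],[0,0,0],[0,0,0],[0,0,0]],"roll":[0.15,0.15,0.15,0.15,0.15,0.15,0.028,0],"fingers":[0,0,0,0,0,0,0,0]}' 20
cat >> h.py <<'E'
def rep(target=None):
    from rig import manip
    from scipy.spatial.transform import Rotation as Ro
    s=manip.get_state();q=s["ee_rot"];R=Ro.from_quat([q[1],q[2],q[3],q[0]]).as_matrix()
    Y=np.array([np.cos(1.863),np.sin(1.863)]);X=np.array([Y[1],-Y[0]]);O=np.array([.4991,.1023])
    d=s["position"][:2]-O
    print("t",s["clock"],"p",s["position"].round(4),"yaw",np.arctan2(R[1,0],R[0,0]).round(4),"tilt",R[:,2].round(3),"box mm",(np.array([d@X,d@Y])*1000).round(1),"F box",(s["contact_force"][:2]@np.c_[X,Y]).round(2),s["contact_force"][2].round(2),"w",s["width"])
    if target is not None: print("tool mm",(R.T@(np.array(target)-s["position"])*1000).round(1))
E
python3 -c "
from h import *
rep([.36,.2,.23]);rep([.509,.070,.23])"
```

```text
clock: 0.9
position: [0.1981, 0.5396, 0.231]
ee_rot: [0.0, 0.596, 0.803, -0.0]
contact_force: [0.5, -1.1, 0.4]
width: -0.0003
gripper_force: 0.0
t 0.9 p [0.1981 0.5396 0.231 ] yaw 1.864 tilt [-0.    -0.001 -1.   ] box mm [-162.3  505.5] F box [ 0.19 -1.21] 0.4 w -0.0003375525788456497
tool mm [-371.9   56.9    1.1]
t 0.9 p [0.1981 0.5396 0.231 ] yaw 1.864 tilt [-0.    -0.001 -1.   ] box mm [-162.3  505.5] F box [ 0.19 -1.21] 0.4 w -0.0003375525788456497
tool mm [-539.5  161.9    1.2]
```

```bash
python3 -m crank '{"translation":[[-46,7,0],[-46,7,0],[-46,7,0],[-46,7,0],[-46,7,0],[-46,7,0],[-46,7,0],[-46,7,0]],"roll":[0,0,0,0,0,0,0,0],"fingers":[0,0,0,0,0,0,0,0]}'
python3 -m crank '{"translation":[[-40,20,0],[-40,20,0],[-40,25,0],[-40,25,0],[-12,15,0],[0,0,0],[0,0,0]],"roll":[0,0,0,0,0,0,0],"fingers":[0,0,0,0,0,0,0]}'
python3 - <<'E'
from h import *
from rig import get_image
rep([.509,.070,.060])
im=get_image("scene"); cv2.imwrite("pics/s1.png",im)
E
```

```text
clock: 1.7
position: [0.3578, 0.2016, 0.2315]
ee_rot: [0.0, 0.596, 0.803, 0.0]
contact_force: [1.3, -0.3, -0.2]
width: -0.0002
gripper_force: 0.0
clock: 2.4
position: [0.5066, 0.0688, 0.2308]
ee_rot: [-0.001, 0.597, 0.802, -0.0]
contact_force: [-0.4, -0.2, 0.5]
width: 0.0003
gripper_force: 0.0
t 2.4 p [0.5066 0.0688 0.2308] yaw 1.8625 tilt [-0.002  0.001 -1.   ] box mm [ -2.5 -34.3] F box [-0.44 -0.09] 0.45 w 0.0002580992659880856
tool mm [  0.3   3.  170.8]
```

View pics/s1.png

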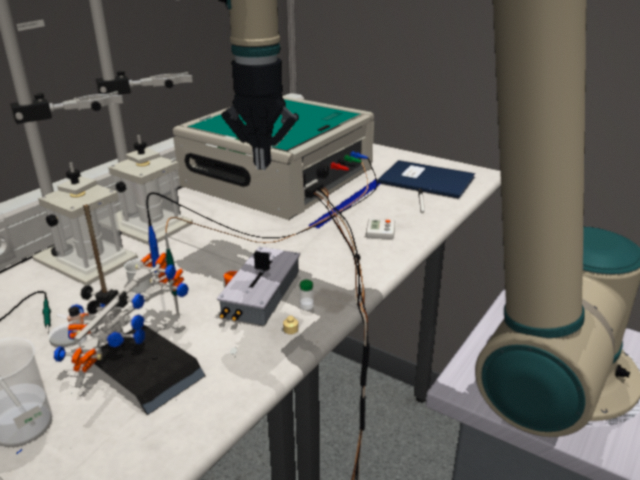

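The scene view is clear: the lever head is at about (262,260) and the closed fingertip at (262,165) is above the box. I'll cross-check the head position and then descend.

```bash
python3 - <<'E'
from h import *
Y=np.array([np.cos(1.863),np.sin(1.863)]);O=np.array([.4991,.1023])
for q in(.028,.042,.056):print(q,proj("scene",[[*(O+Y*(.035-q)),.068]]))
E
python3 -m crank '{"translation":[[-3,3,35],[0,0,35],[0,0,35],[0,0,0],[0,0,0]],"roll":[0,0,0,0,0],"fingers":[0,0,0,0,0]}'
python3 -c "
from h import *
rep([.509,.07,.06])"
```

```text
0.028 [[257.00187026 265.17042502]]
0.042 [[260.13994604 261.15457448]]
0.056 [[263.20872204 257.22754938]]
clock: 2.95
position: [0.5103, 0.0675, 0.1269]
ee_rot: [-0.0, 0.596, 0.803, -0.0]
contact_force: [0.9, -1.1, 0.9]
width: -0.0003
gripper_force: 0.0
t 2.95 p [0.5103 0.0675 0.1269] yaw 1.8635 tilt [-0.001  0.    -1.   ] box mm [  0.7 -36.5] F box [ 0.57 -1.29] 0.9 w -0.0002666036759782798
tool mm [ 2.7 -0.5 66.9]
```

```bash
python3 -m crank '{"translation":[[0,0,20],[0,0,20],[0,0,15],[0,0,12],[0,0,0],[0,0,0]],"roll":[0,0,0,0,0,0],"fingers":[0,0,0,0,0,0]}'
python3 - <<'E'
from h import *
from rig import get_image
rep()
a=get_image("top")[165:305,160:310];b=get_image("scene")[190:340,190:340]
cv2.imwrite("pics/c2.png",np.hstack([cv2.resize(a,(400,373),interpolation=2),cv2.resize(b,(373,373),interpolation=2)]))
E
```

```text
clock: 3.55
position: [0.512, 0.0669, 0.0605]
ee_rot: [0.001, 0.597, 0.802, 0.001]
contact_force: [-0.2, 1.2, 0.2]
width: 0.0
gripper_force: 0.0
t 3.55 p [0.512  0.0669 0.0605] yaw 1.8621 tilt [ 0.002  0.    -1.   ] box mm [  2.1 -37.6] F box [0.16 1.19] 0.22 w 2.236155793700603e-05
```

View pics/c2.png

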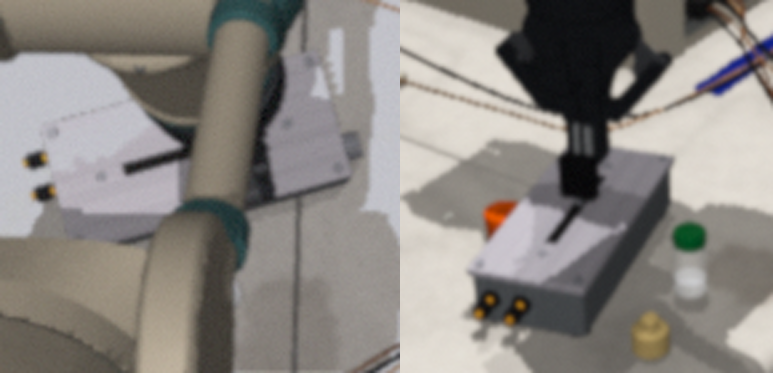

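The fingertip is behind the head on the socket side and in line with the slot. Now I'll push gently towards the terminals.

```bash
python3 -m crank '{"translation":[[3,0,0],[3,0,0],[3,0,0],[3,0,0],[3,0,0],[3,0,0],[3,0,0],[3,0,0]],"roll":[0,0,0,0,0,0,0,0],"fingers":[0,0,0,0,0,0,0,0]}'; python3 -c "
from h import *
rep()"
python3 -m crank '{"translation":[[3,0,0],[3,0,0],[3,0,0],[3,0,0],[3,0,0],[3,0,0],[0,0,0]],"roll":[0,0,0,0,0,0,0],"fingers":[0,0,0,0,0,0,0]}'; python3 -c "
from h import *
rep()"
```

```text
clock: 4.45
position: [0.5039, 0.0904, 0.0592]
ee_rot: [-0.0, 0.597, 0.802, 0.0]
contact_force: [-1.2, -0.1, -0.3]
width: 0.0001
gripper_force: 0.0
t 4.45 p [0.5039 0.0904 0.0592] yaw 1.8613 tilt [-0.     0.001 -1.   ] box mm [  1.1 -12.8] F box [-1.2   0.31] -0.29 w 0.00011040721257931285
clock: 5.15
position: [0.4991, 0.1066, 0.0593]
ee_rot: [0.001, 0.597, 0.802, -0.0]
contact_force: [0.2, -4.6, -0.7]
width: -0.0
gripper_force: 2.2
t 5.15 p [0.4991 0.1066 0.0593] yaw 1.8629 tilt [ 0.    -0.001 -1.   ] box mm [1.3 4.1] F box [-1.17 -4.48] -0.75 w -3.7126423811776245e-05
```

```bash
python3 -m crank '{"translation":[[2,0,0],[2,0,0],[0,0,0]],"roll":[0,0,0],"fingers":[0,0,0]}'; python3 -c "
from h import *
rep()"
python3 -m crank '{"translation":[[2,0,0],[2,0,0],[0,0,0]],"roll":[0,0,0],"fingers":[0,0,0]}'; python3 -c "
from h import *
rep()"
python3 -m crank '{"translation":[[1,0,0],[1,0,0],[0,0,0]],"roll":[0,0,0],"fingers":[0,0,0]}'; python3 -c "
from h import *
rep()"
```

```text
clock: 5.45
position: [0.4976, 0.1115, 0.0593]
ee_rot: [-0.001, 0.597, 0.802, 0.0]
contact_force: [0.4, -0.5, -0.2]
width: 0.0
gripper_force: 0.0
t 5.45 p [0.4976 0.1115 0.0593] yaw 1.8609 tilt [-0.     0.002 -1.   ] box mm [1.2 9.2] F box [ 0.21 -0.62] -0.18 w 9.51531697765675e-06
clock: 5.75
position: [0.4965, 0.1151, 0.0593]
ee_rot: [-0.0, 0.597, 0.802, 0.0]
contact_force: [0.8, -0.4, -0.4]
width: -0.0003
gripper_force: 0.0
t 5.75 p [0.4965 0.1151 0.0593] yaw 1.8619 tilt [-0.     0.001 -1.   ] box mm [ 1.2 13. ] F box [ 0.62 -0.6 ] -0.42 w -0.0002878746799421562
clock: 6.05
position: [0.4961, 0.1167, 0.0593]
ee_rot: [-0.0, 0.597, 0.802, 0.0]
contact_force: [-0.5, -0.2, 0.4]
width: -0.0005
gripper_force: 0.0
t 6.05 p [0.4961 0.1167 0.0593] yaw 1.8619 tilt [ 0.  0. -1.] box mm [ 1.3 14.6] F box [-0.57 -0.07] 0.39 w -0.0005205509006484394
```

```bash
python3 -m crank '{"translation":[[1,0,0],[1,0,0],[0,0,0]],"roll":[0,0,0],"fingers":[0,0,0]}'; python3 -c "
from h import *
rep()"
python3 -m crank '{"translation":[[1,0,0],[0,0,0]],"roll":[0,0],"fingers":[0,0]}'; python3 -c "
from h import *
rep()"
```

```text
clock: 6.35
position: [0.4959, 0.1175, 0.0594]
ee_rot: [0.001, 0.597, 0.802, -0.001]
contact_force: [0.7, -5.4, -0.5]
width: -0.0002
gripper_force: 2.6
t 6.35 p [0.4959 0.1175 0.0594] yaw 1.8628 tilt [ 0.001 -0.002 -1.   ] box mm [ 1.4 15.5] F box [-0.85 -5.43] -0.52 w -0.0001565167170418445
clock: 6.55
position: [0.4959, 0.1176, 0.0594]
ee_rot: [0.001, 0.596, 0.803, -0.001]
contact_force: [1.9, -7.1, 0.4]
width: -0.0001
gripper_force: 4.1
t 6.55 p [0.4959 0.1176 0.0594] yaw 1.8634 tilt [ 0.001 -0.003 -1.   ] box mm [ 1.3 15.5] F box [-0.23 -7.35] 0.39 w -7.972495960545189e-05
```

```bash
python3 -m crank '{"translation":[[1,0,0],[1,0,0],[0,0,0],[0,0,0]],"roll":[0,0,0,0],"fingers":[0,0,0,0]}'; python3 -c "
from h import *
rep()"
```

```text
clock: 6.95
position: [0.4959, 0.1177, 0.0594]
ee_rot: [0.003, 0.596, 0.803, -0.002]
contact_force: [3.3, -13.2, 0.6]
width: 0.0001
gripper_force: 7.0
t 6.95 p [0.4959 0.1177 0.0594] yaw 1.8647 tilt [ 0.002 -0.007 -1.   ] box mm [ 1.4 15.6] F box [ -0.65 -13.6 ] 0.57 w 0.00010573222981597957
```

Solid end stop at 13.6 N, with no further travel. Now back off, rise, and cross to the terminal side.

```bash
python3 -m crank '{"translation":[[-6,0,0],[-6,0,0],[-6,0,0],[0,0,-30],[0,0,-30],[0,0,0]],"roll":[0,0,0,0,0,0],"fingers":[0,0,0,0,0,0]}'; python3 -c "
from h import *
rep()"
python3 -m crank '{"translation":[[20,-1,0],[20,0,0],[24,0,0],[0,0,0],[0,0,0]],"roll":[0,0,0,0,0],"fingers":[0,0,0,0,0]}'; python3 - <<'E'
from h import *
from rig import get_image
rep()
b=get_image("scene")[170:340,180:350]
cv2.imwrite("pics/c3.png",cv2.resize(b,(510,510),interpolation=2))
E
```

```text
clock: 7.55
position: [0.5029, 0.1045, 0.1229]
ee_rot: [0.003, 0.597, 0.802, 0.003]
contact_force: [0.4, 0.7, -0.4]
width: 0.0001
gripper_force: 0.0
t 7.55 p [0.5029 0.1045 0.1229] yaw 1.8615 tilt [ 0.008  0.001 -1.   ] box mm [4.3 1. ] F box [0.56 0.56] -0.38 w 9.490269873809024e-05
clock: 8.05
position: [0.4801, 0.1652, 0.1187]
ee_rot: [-0.0, 0.597, 0.803, -0.0]
contact_force: [0.6, -0.1, 0.2]
width: 0.0001
gripper_force: 0.0
t 8.05 p [0.4801 0.1652 0.1187] yaw 1.8632 tilt [-0.001 -0.    -1.   ] box mm [-0.1 65.7] F box [ 0.56 -0.33] 0.2 w 0.00012601225305267915
```

View pics/c3.png

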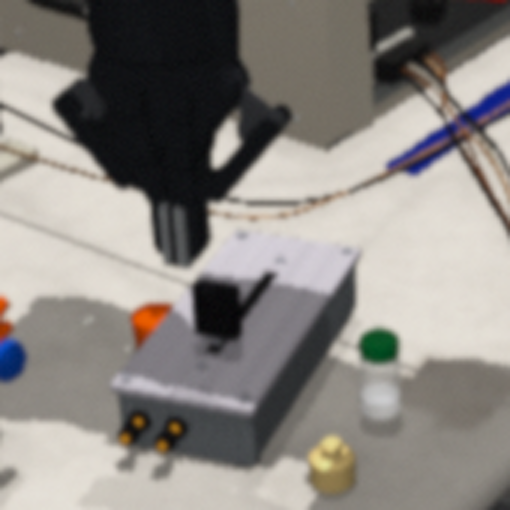

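The lever head, at crop (217,308) and scene pixel (252,273), agrees with the end-stop prediction. The finger is above and clear, so I'll descend on the terminal side.

```bash
python3 -m crank '{"translation":[[0,0,20],[0,0,20],[0,0,10],[0,0,8],[0,0,0],[0,0,0]],"roll":[0,0,0,0,0,0],"fingers":[0,0,0,0,0,0]}'; python3 -c "
from h import *
rep()"
python3 -m crank '{"translation":[[-3,0,0],[-2,0,0],[-2,0,0],[-1,0,0],[0,0,0]],"roll":[0,0,0,0,0],"fingers":[0,0,0,0,0]}'; python3 -c "
from h import *
rep()"
```

```text
clock: 8.7
position: [0.4811, 0.1649, 0.0616]
ee_rot: [0.0, 0.597, 0.802, 0.0]
contact_force: [0.5, -0.3, 0.1]
width: -0.0004
gripper_force: 0.0
t 8.7 p [0.4811 0.1649 0.0616] yaw 1.8615 tilt [ 0.001  0.    -1.   ] box mm [ 0.8 65.2] F box [ 0.4  -0.42] 0.1 w -0.00037452392710945315
clock: 9.2
position: [0.483, 0.1573, 0.0615]
ee_rot: [0.0, 0.597, 0.802, 0.0]
contact_force: [-1.0, 0.4, 0.2]
width: -0.0
gripper_force: 0.0
t 9.2 p [0.483  0.1573 0.0615] yaw 1.8615 tilt [ 0.  0. -1.] box mm [ 0.4 57.3] F box [-0.86  0.73] 0.22 w -3.3893918747715492e-06
```

Now 1 mm rows in short calls to find contact.

```bash
python3 -m crank '{"translation":[[-1,0,0],[-1,0,0],[-1,0,0],[0,0,0]],"roll":[0,0,0,0],"fingers":[0,0,0,0]}'; python3 -c "
from h import *
rep()"
python3 -m crank '{"translation":[[-1,0,0],[-1,0,0],[0,0,0]],"roll":[0,0,0],"fingers":[0,0,0]}'; python3 -c "
from h import *
rep()"
python3 -m crank '{"translation":[[-1,0,0],[-1,0,0],[0,0,0]],"roll":[0,0,0],"fingers":[0,0,0]}'; python3 -c "
from h import *
rep()"
```

```text
clock: 9.6
position: [0.4837, 0.1545, 0.0613]
ee_rot: [0.0, 0.597, 0.802, 0.0]
contact_force: [0.7, 0.3, 0.1]
width: -0.0001
gripper_force: 0.0
t 9.6 p [0.4837 0.1545 0.0613] yaw 1.8617 tilt [ 0.  0. -1.] box mm [ 0.3 54.4] F box [0.74 0.13] 0.07 w -9.664847155339557e-05
clock: 9.9
position: [0.4843, 0.1525, 0.0613]
ee_rot: [0.0, 0.597, 0.802, 0.0]
contact_force: [0.4, -0.1, -0.8]
width: -0.0003
gripper_force: 0.0
t 9.9 p [0.4843 0.1525 0.0613] yaw 1.8617 tilt [ 0.  0. -1.] box mm [ 0.3 52.4] F box [ 0.37 -0.2 ] -0.84 w -0.0003339143646347034
clock: 10.2
position: [0.4849, 0.1506, 0.0613]
ee_rot: [0.0, 0.597, 0.802, 0.0]
contact_force: [-0.0, 0.4, -0.6]
width: 0.0004
gripper_force: 0.0
t 10.2 p [0.4849 0.1506 0.0613] yaw 1.8617 tilt [ 0.  0. -1.] box mm [ 0.3 50.4] F box [0.09 0.36] -0.64 w 0.0004219433368187365
```

```bash
for i in 1 ; do :; done; python3 -m crank '{"translation":[[-1,0,0],[-1,0,0],[0,0,0]],"roll":[0,0,0],"fingers":[0,0,0]}'; python3 -c "
from h import *
rep()"
python3 -m crank '{"translation":[[-1,0,0],[-1,0,0],[0,0,0]],"roll":[0,0,0],"fingers":[0,0,0]}'; python3 -c "
from h import *
rep()"
python3 -m crank '{"translation":[[-1,0,0],[-1,0,0],[0,0,0]],"roll":[0,0,0],"fingers":[0,0,0]}'; python3 -c "
from h import *
rep()"
python3 -m crank '{"translation":[[-1,0,0],[-1,0,0],[0,0,0]],"roll":[0,0,0],"fingers":[0,0,0]}'; python3 -c "
from h import *
rep()"
```

```text
clock: 10.5
position: [0.4854, 0.149, 0.0613]
ee_rot: [-0.0, 0.597, 0.802, 0.0]
contact_force: [-0.3, 0.6, 0.4]
width: -0.0003
gripper_force: 0.6
t 10.5 p [0.4854 0.149  0.0613] yaw 1.8615 tilt [-0.     0.001 -1.   ] box mm [ 0.3 48.7] F box [-0.15  0.67] 0.39 w -0.0002812226624877829
clock: 10.8
position: [0.4859, 0.1474, 0.0613]
ee_rot: [-0.0, 0.597, 0.802, 0.0]
contact_force: [-1.1, 4.6, 0.8]
width: -0.0
gripper_force: 2.2
t 10.8 p [0.4859 0.1474 0.0613] yaw 1.8613 tilt [-0.     0.001 -1.   ] box mm [ 0.3 47. ] F box [0.24 4.68] 0.82 w -1.8795048298775084e-05
clock: 11.1
position: [0.4865, 0.1453, 0.0613]
ee_rot: [-0.0, 0.597, 0.802, 0.0]
contact_force: [-0.8, 5.4, 0.7]
width: 0.0001
gripper_force: 2.5
t 11.1 p [0.4865 0.1453 0.0613] yaw 1.8615 tilt [-0.     0.001 -1.   ] box mm [ 0.3 44.8] F box [0.8  5.37] 0.67 w 0.00011094977284163673
clock: 11.4
position: [0.4875, 0.142, 0.0613]
ee_rot: [0.001, 0.597, 0.802, -0.001]
contact_force: [0.3, -0.7, -0.5]
width: -0.0002
gripper_force: 0.0
t 11.4 p [0.4875 0.142  0.0613] yaw 1.8625 tilt [ 0.001 -0.002 -1.   ] box mm [ 0.3 41.4] F box [ 0.07 -0.76] -0.47 w -0.00015252053388816337
```

The first click came at about 42.5, as predicted. The second should be near 28.6.

```bash
python3 -m crank '{"translation":[[-2,0,0],[-2,0,0],[-2,0,0],[-2,0,0],[-1,0,0],[-1,0,0],[0,0,0]],"roll":[0,0,0,0,0,0,0],"fingers":[0,0,0,0,0,0,0]}'; python3 -c "
from h import *
rep()"
python3 -m crank '{"translation":[[-1,0,0],[-1,0,0],[0,0,0]],"roll":[0,0,0],"fingers":[0,0,0]}'; python3 -c "
from h import *
rep()"
python3 -m crank '{"translation":[[-1,0,0],[-1,0,0],[0,0,0]],"roll":[0,0,0],"fingers":[0,0,0]}'; python3 -c "
from h import *
rep()"
```

```text
clock: 12.1
position: [0.4899, 0.134, 0.0613]
ee_rot: [-0.0, 0.597, 0.802, 0.0]
contact_force: [-0.4, 3.5, 0.4]
width: -0.0001
gripper_force: 2.1
t 12.1 p [0.4899 0.134  0.0613] yaw 1.8613 tilt [-0.     0.001 -1.   ] box mm [ 0.3 33. ] F box [0.59 3.47] 0.43 w -0.0001091565341842761
clock: 12.4
position: [0.4905, 0.132, 0.0613]
ee_rot: [-0.0, 0.597, 0.802, 0.0]
contact_force: [-1.2, 5.2, -0.1]
width: -0.0002
gripper_force: 2.5
t 12.4 p [0.4905 0.132  0.0613] yaw 1.8616 tilt [-0.     0.001 -1.   ] box mm [ 0.3 30.9] F box [0.32 5.34] -0.08 w -0.00016236806360802496
clock: 12.7
position: [0.4914, 0.1287, 0.0613]
ee_rot: [0.001, 0.597, 0.802, -0.001]
contact_force: [0.9, -0.1, -0.1]
width: -0.0001
gripper_force: 0.0
t 12.7 p [0.4914 0.1287 0.0613] yaw 1.8626 tilt [ 0.    -0.002 -1.   ] box mm [ 0.3 27.5] F box [ 0.82 -0.32] -0.13 w -0.00011461557383096201
```

Second click. I'll use the same rows for the third.

```bash
python3 -m crank '{"translation":[[-2,0,0],[-2,0,0],[-2,0,0],[-2,0,0],[-1,0,0],[-1,0,0],[0,0,0]],"roll":[0,0,0,0,0,0,0],"fingers":[0,0,0,0,0,0,0]}'; python3 -c "
from h import *
rep()"
python3 -m crank '{"translation":[[-1,0,0],[-1,0,0],[0,0,0]],"roll":[0,0,0],"fingers":[0,0,0]}'; python3 -c "
from h import *
rep()"
python3 -m crank '{"translation":[[-1,0,0],[-1,0,0],[0,0,0]],"roll":[0,0,0],"fingers":[0,0,0]}'; python3 -c "
from h import *
rep()"
```

```text
clock: 13.4
position: [0.4939, 0.1206, 0.0613]
ee_rot: [-0.0, 0.597, 0.802, 0.0]
contact_force: [-0.6, 3.7, 1.4]
width: 0.0
gripper_force: 2.1
t 13.4 p [0.4939 0.1206 0.0613] yaw 1.8613 tilt [-0.     0.001 -1.   ] box mm [ 0.3 19. ] F box [0.48 3.72] 1.39 w 2.5358773477462675e-05
clock: 13.7
position: [0.4945, 0.1186, 0.0613]
ee_rot: [-0.0, 0.597, 0.802, 0.0]
contact_force: [-1.0, 4.9, -0.4]
width: 0.0002
gripper_force: 2.5
t 13.7 p [0.4945 0.1186 0.0613] yaw 1.8616 tilt [-0.     0.001 -1.   ] box mm [ 0.3 16.9] F box [0.42 5.  ] -0.39 w 0.0002095265175180177
clock: 14.0
position: [0.4955, 0.1153, 0.0613]
ee_rot: [0.001, 0.597, 0.802, -0.001]
contact_force: [0.1, 0.4, -0.5]
width: 0.0001
gripper_force: 0.0
t 14.0 p [0.4955 0.1153 0.0613] yaw 1.8626 tilt [ 0.001 -0.002 -1.   ] box mm [ 0.3 13.4] F box [0.24 0.39] -0.47 w 5.912409735892238e-05
```

Third click, and the contact force is gone. I'll back off, rise straight up, clear the view and check with the top camera.

```bash
python3 -m crank '{"translation":[[6,0,0],[8,0,0],[0,0,0],[0,0,-25],[0,0,-40],[0,0,-45],[0,0,-45],[0,0,0]],"roll":[0,0,0,0,0,0,0,0],"fingers":[0,0,0,0,0,0,0,0]}'; python3 -m crank '{"translation":[[0,-30,0],[30,-40,0],[45,-40,0],[45,-30,0],[45,0,0],[45,0,0],[45,0,0],[0,0,0]],"roll":[0,0,0,0,0,0,0,0],"fingers":[0,0,0,0,0,0,0,0]}'; python3 - <<'E'
from h import *
from rig import get_image
rep()
a=get_image("top")[165:305,160:310]; cv2.imwrite("pics/c4.png",cv2.resize(a,None,fx=4,fy=4,interpolation=2))
E
```

```text
clock: 14.8
position: [0.4952, 0.1302, 0.2228]
ee_rot: [0.005, 0.597, 0.802, 0.005]
contact_force: [0.2, 1.6, 1.2]
width: 0.0001
gripper_force: 0.0
clock: 15.6
position: [0.2938, 0.3302, 0.2159]
ee_rot: [-0.001, 0.594, 0.804, 0.001]
contact_force: [-0.4, -0.5, -0.2]
width: 0.0003
gripper_force: 0.0
t 15.6 p [0.2938 0.3302 0.2159] yaw 1.8685 tilt [-0.001  0.003 -1.   ] box mm [-130.9  277.4] F box [-0.48 -0.34] -0.16 w 0.00026934513273705745
```

View pics/c4.png

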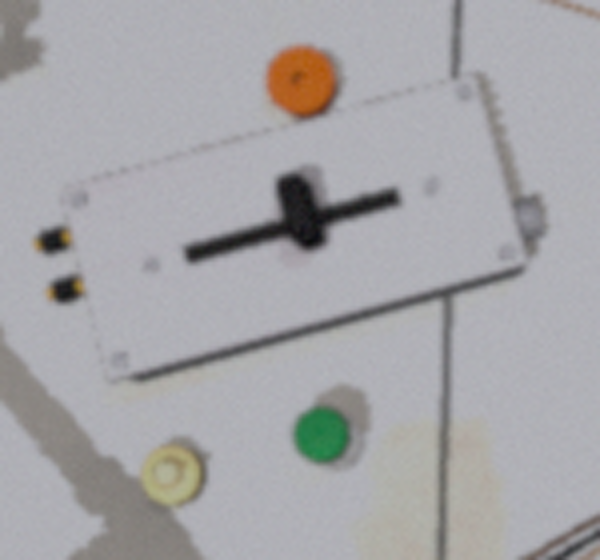

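The lever head is back at crop (300,212), exactly where it was in the third click at the start. The stopper (300,78), weight (172,473) and vial (322,434) have not moved.

```bash
python3 -c "
from rig import manip
print(manip.sign_off())"
```

```text
the job is handed in; nothing more can be done
None
```

The job is handed in: I pushed the lever back to the end stop, then forward through three clicks, and it rests in the third; the vial, weight and stopper have not moved, and the timer was never approached but was not in the final picture.

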